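# Kit a gate hinge and hold the tray for the welder

## Task

Slide the hinge leaf (the plate with clipped top corners and two slotted holes) up out of the plate rack and stand it fully down in the slot of the kit tray, leaving the tray on the table meanwhile. Then lift the tray by its handle and carry it over so smoothly that the loose bearing ball never leaves its pocket, without disturbing the other plates, the tools or the rest on the table. Finish while holding the tray by its handle, still and level, over the middle of the gate post, about a hand's breadth above the post and clear of it, for the welder to take the parts: do not put it down or let go.

Things in the scene. Friction and masses are not known exactly. Their poses are not given: they have to be found in the camera images.
- leaf: the hinge leaf, dark bare steel plate 8 mm thick (its x), 60 wide (y), 85 tall (z), 0.23 to 0.35 kg; top corners clipped at 45 degrees over 14 mm, two upright slotted holes 9 x 18 side by side, 36 to 54 mm above the lower edge. Origin: centre of the lower edge. Starts upright in any one of the rack's three slots, the top 53 mm showing
- rack: grey plate rack fixed to the table, 164 (x) x 86 (y) x 38 mm high; two combs hold the plates' side edges in three slots 11 mm wide, at x = -50, 0 and +50. Plates stand across its x on its base, 6 mm above the table, and come out straight upward. Origin: centre of the underside
- blank: bystander in another slot of the rack: plain rectangular steel plate 8 x 60 x 85 mm, same axes and origin as the leaf
- lug: bystander in another slot of the rack: round-topped steel lifting lug 8 x 60 x 85 mm with a round eye of 26 mm, same axes and origin as the leaf
- tray: loose grey sheet-metal kit tray, 220 (x) x 120 (y) mm, floor 3 thick, lips 15 high, 0.36 to 0.48 kg. Origin: centre of the underside. Across its middle a bail handle on two uprights (y = +-45). Plate slot at x = +70, ball pocket at x = -80. Loaded it weighs about 0.8 kg, its centre of mass some 14 mm from the handle towards the slot: grip firmly
- tray_handle (a point): centre of the handle's top bar, 100 mm above the tray's underside; the bar is 12 mm thick (x), 96 long (y), 20 high (z); axes of the tray, so grip across x
- tray_slot (a point): centre of the floor of the tray's plate slot, where the centre of the leaf's lower edge must come; axes of the tray. The slot takes the plate across the tray's x, either way round: 13 mm wide (x), 66 long (y), guides 28 high, above them lips flared out to about 20 mm, their tops 42 mm above the tray's underside
- tray_pocket (a point): where the ball's centre is when it lies in the middle of the round pocket: 18 mm above the tray's underside. The pocket is a ring of inner diameter 32 mm and 5 mm height on the tray's floor: the ball climbs over it if the tray is tipped by more than about 45 degrees or jolted
- ball_center (a point): centre of the steel bearing ball, 30 mm in diameter, 0.11 kg, loose in the tray's pocket
- post: gate post being made: dark square steel tube 60 x 60 mm, 380 long along its y, lying fixed on the table; an upright bracket plate with slotted holes, 120 mm high from the table, is tacked on its +y end, a strap clamp with its bolts (top 100 mm above the table) holds it at y = -160 mm. Origin: centre of the underside
- post_mid (a point): middle of the post's top face, 60 mm above the table
- wire_brush: bystander: wooden wire brush, 260 mm long, lying on its side
- chip_hammer: bystander: steel chipping hammer, 210 mm long, lying
- square_magnet: bystander: red welding magnet, 80 x 80 x 20 mm triangle, lying
- spray_can: bystander: white spray can, 52 mm in diameter, 170 mm high, standing
- tip_jar: bystander: glass jar, 64 mm in diameter, 70 mm high, standing
There are look-alikes about, which are no part of the job. Of the things shaped like the rack, the grey one is meant.

How it is judged:
On the way, in this order (a step that is already met when the one before it is completed fails the run):
1. the hinge leaf is drawn up clear of the rack (z of leaf in the frame of rack above 0.042 m and contact force between the fingers and leaf above 1 N), for 0.1 s.
2. the leaf stands fully down in the tray's slot, released, with the tray on the table (distance between leaf and tray_slot below 0.012 m and angle between leaf's own z axis and vertical below 0.3 rad and contact force between the fingers and leaf below 0.1 N and height (world z) of tray below 0.01 m), for 0.2 s.
At the end, for the whole second after the job is handed in: Tray held by its handle (TCP within 60 mm of it), still, level within 0.1 rad, handle within 40 mm of straight above the post's middle, underside 40-150 mm above the post, not touching it; leaf in the slot (12 mm, 0.3 rad); ball in its pocket (12 mm) (horizontal distance between tray_handle and post_mid below 0.04 m and z of tray in the frame of post_mid between 0.04 and 0.15 m and angle between tray's own z axis and vertical below 0.1 rad and linear speed of tray below 0.03 m/s and angular speed of tray below 0.15 rad/s and contact force between the fingers and tray above 3 N and distance between the grasp point and tray_handle below 0.06 m and contact force between tray and post below 0.1 N and distance between leaf and tray_slot below 0.012 m and angle between the z axis of leaf and the z axis of tray, either way round below 0.3 rad and distance between ball_center and tray_pocket below 0.012 m); the arm keeps its last pose, push and grip.
It fails at once if the ball leaves its pocket (distance between ball_center and tray_pocket above 0.02 m).
It fails at once if another plate, a tool or another loose thing is moved by more than 40 mm (distance of any of blank, lug, wire_brush, chip_hammer, square_magnet, spray_can, tip_jar from where it was at the start of the episode above 0.04 m).
It also fails if it takes over 67 s, if anything falls off the work surface, if the arm or the gripper's body presses on something with over 40 N, if the wrist force passes 120 N, or if a joint passes its speed limit or range.

## Robot

A 7-joint arm with a two-finger parallel gripper is mounted at the origin on the work surface. World frame = base frame: x ahead of the robot, y to its left, z up, the work surface at z = 0. Lengths are in m, angles in rad, forces in N, time in s.
With the tool pointing down it reaches from about 0.425 to 0.925 m from the base axis. Payload 6.8 kg.
Tool frame: the origin (TCP) lies between the finger pads, 19 mm behind the fingertips; this is the grasp point; z points along the fingers, y is the line along which they close (so a half turn about z gives the same grasp; the last joint's range is limited). The gripper opens to 85 mm and grips with 20 to 120 N. Pads are 22 mm wide; open, the fingers measure 114 mm over their backs; the gripper's body (76 mm by 85 mm) begins 54 mm behind the grasp point. The pads swing forward as they close: fully open they stand 13 mm farther back than shut.
Start: joints at [-1.361, 0.477, 0.022, 1.555, -0.011, 1.109, -0.083], TCP at [0.211, 0.641, 0.25] pointing down, gripper open.
Joint ranges: [-2.96, 2.96], [-0.34, 2.1], [-1.41, 1.46], [0.24, 2.44], [-1.37, 4.51], [0.17, 1.92], [-2.96, 2.96]. Speed limits (rad/s): [2.39, 2.39, 3.14, 3.14, 3.14, 3.14, 3.14].

## Interface

Orientations are given as a unit quaternion [w, x, y, z].
In Python, from station import bot gives the robot as it stands.
- The arm moves only by the tool servo_tool, never from a script. Its argument "motion" is a list that holds one entry, the list of rows, each a list of 5 numbers: the opening, from 0 (shut) to 1 (fully open), then the shift along the world's x, y, z each as a share of 0.04 m, from -1 to 1, then the turn about the world's z as a share of 0.12 rad, from -1 to 1. A call has 1 to 20 rows; each row shifts and turns the commanded pose from where the row before left it; what a row does not reach is not made up. A row lasts 1/10 s, in which the tool goes at most 50 mm and 8.59 degrees, less where a joint would pass 70% of its speed; a pose out of reach is approached as far as the arm can. A call with a number of a shift or a turn outside -1 to 1 is refused whole. A call with a gripper value outside its range is refused whole. The fingers move at their own pace and stop on an object; "newtons" is the grip in N (left out, the last holds). Time passes only in rows, so rows that do not move let the fingers close. It gives the time, the measured TCP pose, the force, the opening and the grip force at its end, in the units of the state.
- bot.get_obs(): the state, without advancing time (a new reading comes with each control period).
- bot.read_camera(name): name is "side" or "top" or "wrist"; returns (picture, depth): 384x512x3 uint8, red, green, blue; 384x512 float32, m along the optical axis (not along the pixel's ray), 0 where there is no reading.
- bot.get_calibration(name): a dict with "fovy" (degrees; the focal length in pixels is half the picture's height over the tangent of half this angle, whatever the lens; pixels are square), "cx", "cy" (the principal point, pixels), "view" (4x4, takes a point from world to camera coordinates). Camera axes: x right, y down, z forward; pixel columns grow to the right and rows downward; lengths in m; the calibration is good to about 2 mm. A picture is of the moment at which its call begins: read the wrist's pose just before it. get_calibration takes no time and is no camera call; for the wrist camera it gives the pose at the moment of the call.
- bot.hand_in(): hands the job in; it is judged then, once.
The state is a dict: "t": time; "q": joint angles; "joint_vel": joint speeds; "joint_torque": joint torques, N m; "eef_pos": TCP position; "tool_rot": TCP orientation; "contact_force": force on the tool from outside, world axes, zero at the start; "torque": the same for the moment, N m; "gripper_width": opening from 0.0 (shut) to 1.0 (fully open); "grasp_force": force on a finger pad.
Only numpy, scipy, OpenCV 4.12 (cv2) and the standard library are available. Lean on these libraries where they do the work, as an engineer would, in place of code of your own. Each camera call takes 0.05 s, during which the arm holds its last target. There are 200 camera calls.

## Working session

There is one attempt and no reset: what is moved stays moved. The work goes in short steps, Python scripts to look and compute and a tool call to move; the robot and the scene stay as the last step left them, time stands still between calls to the robot, and variables do not carry over. Pictures are saved under pics/ and viewed, at most 10 in all, crops included, and the job is handed in when it is done.

Besides the shell and the picture viewer there is one more tool, called after "Emit:" as name(argument=value, ...) on one line, values as JSON. servo_tool: Moves the arm, as the interface text tells. Shift numbers are shares of 0.04 m and turn numbers shares of 0.12 rad, none past 1 either way. Its arguments: {"type":"object","properties":{"motion":{"type":"array"},"newtons":{"type":"number"}},"required":["motion"]}

```bash
mkdir -p pics; ls; python3 - <<'E'
from station import bot
import cv2,numpy as np
for n in ["top","side"]:
    im,d=bot.read_camera(n); c=bot.get_calibration(n)
    np.savez(f"{n}.npz",im=im,d=d,view=c["view"],f=192/np.tan(np.radians(c["fovy"]/2)),cx=c["cx"],cy=c["cy"])
    cv2.imwrite(f"pics/{n}.png",cv2.resize(im[:,:,::-1],(800,600)))
    print(n,c)
o=bot.get_obs();print({k:o[k] for k in("t","eef_pos","tool_rot","gripper_width","contact_force")})
E
```

```text
pics
top {'fovy': 49.718135488397614, 'cx': 257.2402921997268, 'cy': 186.08886164140216, 'view': array([[-1.06999876e-02, -9.99940392e-01, -2.17335110e-03,
        -2.58533835e-02],
       [-9.84324545e-01,  1.09154829e-02, -1.76028526e-01,
         4.85177349e-01],
       [ 1.76041757e-01,  2.55779780e-04, -9.84382667e-01,
         1.44937353e+00],
       [ 0.00000000e+00,  0.00000000e+00,  0.00000000e+00,
         1.00000000e+00]])}
side {'fovy': 47.94376971168348, 'cx': 259.82472443160134, 'cy': 191.4796826241455, 'view': array([[ 0.84105021, -0.54095   ,  0.00276399, -0.39892288],
       [-0.25975399, -0.40832778, -0.87509787,  0.20396128],
       [ 0.47451281,  0.73528329, -0.48393809,  1.02164441],
       [ 0.        ,  0.        ,  0.        ,  1.        ]])}
{'t': 0.1, 'eef_pos': array([0.21078664, 0.64071212, 0.24911527]), 'tool_rot': array([-7.39279220e-05,  1.58244906e-01,  9.87399542e-01, -8.29706828e-04]), 'gripper_width': 1.0020126323620513, 'contact_force': array([ 0.21548398, -0.19606802, -0.08252056])}
```

View pics/top.png

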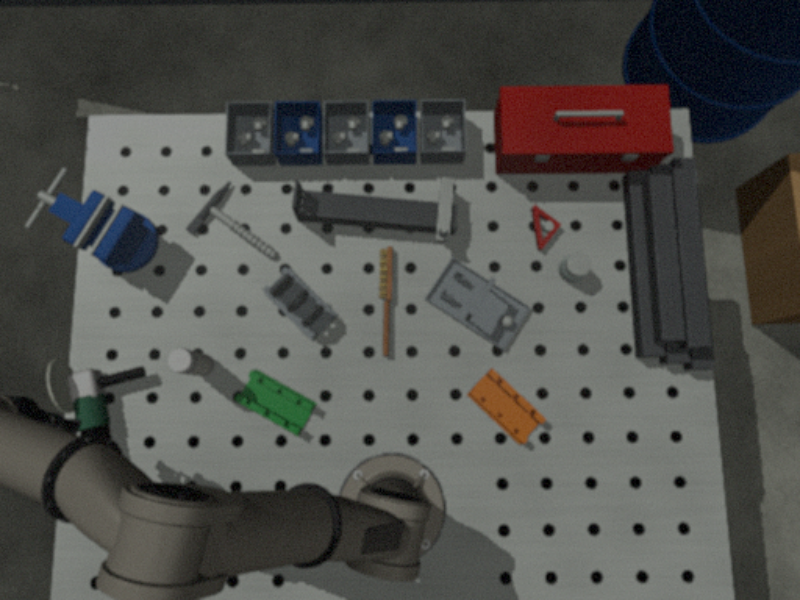

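View pics/side.png

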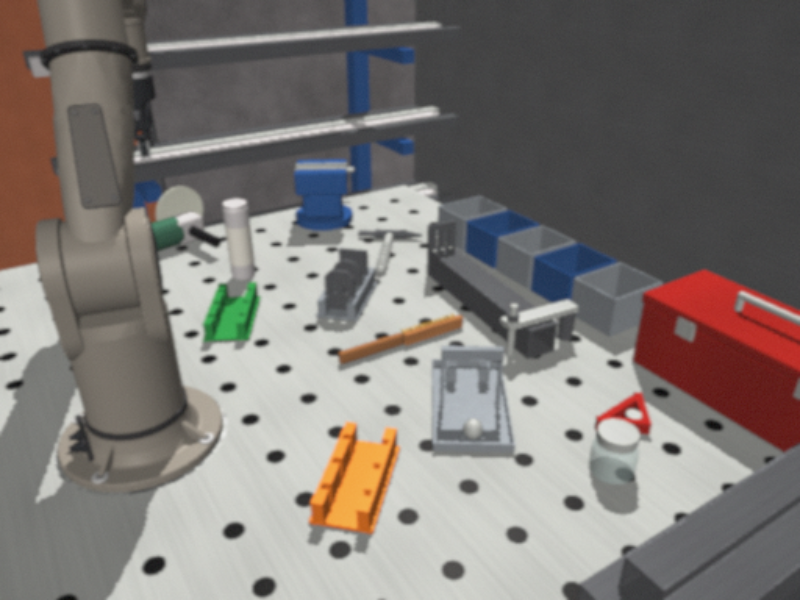

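Top view: the grey rack with three dark plates is at about (305,303), with look-alike racks in green at (280,402) and orange at (508,407). The tray is at (480,303), with its ball near (508,320). The post runs (300,200)–(445,215) with its clamp at right (445,208), so its +y end is at left. Next I'll crop the rack and tray, and build height maps.

```bash
cat > h.py <<'E'
import numpy as np,cv2
def load(n): return dict(np.load(n+".npz"))
def cloud(s):
    v,u=np.mgrid[0:384,0:512]; d=s["d"]
    p=np.stack([(u-s["cx"])/s["f"]*d,(v-s["cy"])/s["f"]*d,d],-1)
    R,t=s["view"][:3,:3],s["view"][:3,3]
    w=(p-t)@R; w[d==0]=np.nan; return w
def ray(s,u,v,z):
    R,t=s["view"][:3,:3],s["view"][:3,3]; o=-R.T@t
    r=R.T@np.array([(u-s["cx"])/s["f"],(v-s["cy"])/s["f"],1.]); return o+r*(z-o[2])/r[2]
def proj(s,p):
    c=s["view"][:3,:3]@np.asarray(p)+s["view"][:3,3]; return c[:2]/c[2]*s["f"]+[s["cx"],s["cy"]]
E
python3 - <<'E'
from h import *
T=load("top");S=load("side")
a=T["im"][155:235,160:350]; b=S["im"][145:300,195:345]
a=cv2.resize(a,(800,337),interpolation=3); b=cv2.resize(b,(271,263+17),interpolation=3)
a=cv2.convertScaleAbs(a,alpha=1.5)
b=cv2.convertScaleAbs(cv2.resize(S["im"][155:220,195:255],(400,263),interpolation=3),alpha=1.5)
c=cv2.convertScaleAbs(cv2.resize(S["im"][215:295,270:345],(400,263),interpolation=3),alpha=1.2)
cv2.imwrite("pics/crop.png",np.vstack([a,np.hstack([b,c])])[:,:,::-1])
for n,s in(("top",T),("side",S)):
    w=cloud(s)
    for nm,(x0,y0) in dict(rack=(ray(T,305*.64,303*.64,.04)[:2]),tray=(ray(T,480*.64,303*.64,.02)[:2])).items():
        m=(abs(w[...,0]-x0)<.14)&(abs(w[...,1]-y0)<.14)&(w[...,2]>.008)
        q=w[m]; print(n,nm,x0,y0,len(q),np.histogram(q[:,2],np.arange(.0,.14,.01))[0])
        if n=="top":
            lo=q[q[:,2]<.045]; r=cv2.minAreaRect((lo[:,:2]*1000).astype(np.float32)); print(r)
        for h0,h1 in((.05,.075),(.075,.12)):
            k=q[(q[:,2]>h0)&(q[:,2]<h1)]; 
            if len(k)>5: print(h0,cv2.minAreaRect((k[:,:2]*1000).astype(np.float32)),k.mean(0))
E
```

```text
top rack 0.459260995797497 0.1923589570920289 831 [ 69 113  39 289  95  37  24  39  86  40   0   0   0   0]
((457.344482421875, 194.73362731933594), (244.66970825195312, 276.1722717285156), 88.20972442626953)
0.05 ((460.8603515625, 205.95819091796875), (103.08888244628906, 59.096221923828125), 45.2232551574707) [0.46262896 0.20805783 0.06250681]
0.075 ((462.87664794921875, 208.42568969726562), (108.82395935058594, 58.83158493041992), 45.542816162109375) [0.46404553 0.21065901 0.08650776]
top tray 0.45797215116582324 -0.21288316024922133 490 [ 78 197  51  52   6   0   6   2   0   2  57  39   0   0]
((449.1689453125, -211.05613708496094), (253.91542053222656, 250.48782348632812), 87.69440460205078)
0.05 ((509.26068115234375, -158.445068359375), (188.96588134765625, 13.224597930908203), 16.515911102294922) [ 0.54624782 -0.14603725  0.06681984]
0.075 ((458.299072265625, -207.01014709472656), (11.467994689941406, 95.40755462646484), 55.2493782043457) [ 0.45665515 -0.2056317   0.10837671]
side rack 0.459260995797497 0.1923589570920289 1089 [ 24 139 127 232  77  72 115 153 145   5   0   0   0   0]
0.05 ((464.07843017578125, 206.69070434570312), (110.73844146728516, 61.09779739379883), 43.851383209228516) [0.45759338 0.19541604 0.06452962]
0.075 ((464.5625, 210.47079467773438), (115.44313049316406, 60.47111892700195), 45.96489334106445) [0.46494534 0.20836542 0.08253698]
side tray 0.45797215116582324 -0.21288316024922133 1154 [ 82 374 157  69  21  20  21  19  36 137 211   7   0   0]
0.05 ((519.9241943359375, -189.55560302734375), (189.94680786132812, 77.5613784790039), 18.646963119506836) [ 0.48523067 -0.20144829  0.06268529]
0.075 ((460.3515625, -207.57473754882812), (18.989803314208984, 95.44580078125), 55.25883483886719) [ 0.45754173 -0.20985819  0.09995192]
```

View pics/crop.png

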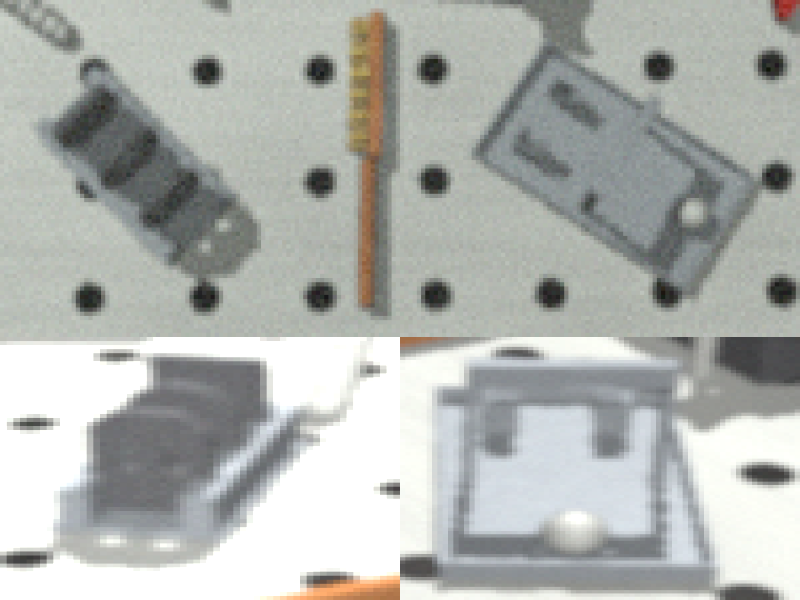

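The lower-left panel shows the plate nearest the tray casting a shadow with two holes and clipped corners. It is the leaf, in the rack's lower-right slot in the top view (crop ~(205,225)). The middle plate is round-topped (the lug) and the far one is rectangular (the blank). The other racks are green and orange, so not meant. The ball sits at the tray's lower-right end, so the plate slot is at its upper-left end.

```bash
python3 - <<'E'
from h import *
T=load("top");S=load("side")
rx=np.radians(45.5)
for n,s in(("top",T),("side",S)):
    w=cloud(s).reshape(-1,3)
    q=w[(np.hypot(w[:,0]-.463,w[:,1]-.209)<.08)&(w[:,2]>.05)&(w[:,2]<.1)]
    # per-plate split along rack x
    a=(q[:,:2]-[.463,.209])@[np.cos(rx),np.sin(rx)]
    for c in(-.05,0,.05):
        k=q[abs(a-c)<.02]; kt=k[k[:,2]>.078]
        for K,l in((k,"all"),(kt,"top")):
            if len(K)>4: print(n,c,l,len(K),K[:,2].max().round(4),np.median(a[abs(a-c)<.02]).round(4) if l=="all" else "",cv2.minAreaRect((K[:,:2]*1000).astype(np.float32)))
    # tray
    e=np.array([np.cos(np.radians(55.25)),np.sin(np.radians(55.25))]);f=np.array([-e[1],e[0]])
    A=(w[:,:2]-[.459,-.2075])@e;B=(w[:,:2]-[.459,-.2075])@f
    for z0,z1 in((.008,.018),(.02,.05)):
        m=(abs(A)<.15)&(abs(B)<.09)&(w[:,2]>z0)&(w[:,2]<z1)
        print(n,"tray",z0,np.percentile(A[m],[0,2,50,98,100]).round(4),np.percentile(B[m],[0,2,50,98,100]).round(4))
    m=(A>.03)&(A<.12)&(abs(B)<.05)&(w[:,2]>.02)&(w[:,2]<.05)
    print("guides A",np.histogram(A[m],np.arange(.03,.12,.005))[0],"B",np.histogram(B[m],np.arange(-.05,.051,.01))[0])
    # post
    c=ray(T,375*.64,210*.64,.06)
    m=(abs(w[:,0]-c[0])<.07)&(abs(w[:,1]-c[1])<.25)
    p=w[m&(w[:,2]>.05)&(w[:,2]<.068)]; print("post",c,len(p),cv2.minAreaRect((p[:,:2]*1000).astype(np.float32)),np.median(p[:,2]))
    for z0 in(.075,.105):
        p2=w[m&(w[:,2]>z0)&(w[:,2]<.13)]; 
        if len(p2): print(" high",z0,len(p2),p2.min(0).round(3),p2.max(0).round(3),[x.mean(0).round(3) for x in(p2[p2[:,1]<c[1]],p2[p2[:,1]>c[1]]) if len(x)])
hsv=cv2.cvtColor(T["im"],cv2.COLOR_RGB2HSV)
E
```

```text
top -0.05 all 73 0.0965 -0.0529 ((427.4876708984375, 172.4452362060547), (8.587242126464844, 59.097023010253906), 46.81928634643555)
top -0.05 top 45 0.0965  ((428.4075927734375, 171.58197021484375), (8.587242126464844, 56.42988204956055), 46.81928634643555)
top 0 all 67 0.0924 -0.0023 ((462.1186828613281, 208.55221557617188), (9.622177124023438, 57.342708587646484), 44.56582260131836)
top 0 top 35 0.0924  ((463.00787353515625, 207.6527099609375), (9.027847290039062, 44.41598892211914), 46.2916259765625)
top 0.05 all 86 0.0977 0.047 ((497.3760681152344, 243.8251495361328), (9.964279174804688, 57.475433349609375), 45.542816162109375)
top 0.05 top 54 0.0977  ((497.4200439453125, 243.781982421875), (9.964279174804688, 56.646514892578125), 45.542816162109375)
top tray 0.008 [-0.1099 -0.1089  0.0009  0.1094  0.1495] [-0.0896 -0.0625  0.0065  0.0606  0.0886]
top tray 0.02 [-0.1089 -0.0921 -0.0005  0.0835  0.108 ] [-0.0566 -0.0349  0.0019  0.0483  0.06  ]
guides A [ 0  0  0  0  0 10 12  3  2 12 10  0  0  0  0  2  0] B [ 0 10 12  3  0  0  1 13 11  1]
post [0.67370781 0.02958436 0.06      ] 1
[... 1082 characters left out ...]
4316406), 39.85187530517578)
side tray 0.008 [-0.1117 -0.1106 -0.0547  0.1094  0.15  ] [-0.081  -0.061  -0.004   0.059   0.0591]
side tray 0.02 [-0.0953 -0.0915 -0.0023  0.1493  0.1498] [-0.085  -0.0808 -0.0012  0.0469  0.047 ]
guides A [ 0  0  0  0  3 19 43  5  4 24  5  0  0  0  0  0  0] B [ 0 18 28  4  0  0  4 26 23  0]
post [0.67370781 0.02958436 0.06      ] 1227 ((666.9815673828125, 27.153167724609375), (137.1564483642578, 382.38787841796875), 2.1233320236206055) 0.05803513781603132
 high 0.075 278 [ 0.604 -0.137  0.075] [0.732 0.217 0.121] [array([ 0.612, -0.128,  0.086]), array([0.694, 0.206, 0.099])]
 high 0.105 83 [0.662 0.197 0.105] [0.731 0.216 0.121] [array([0.695, 0.206, 0.113])]
```

Leaf grasp at (0.428, 0.1725) with tool y at 45.8°. The tool is now at 71.8°, so I need a turn of −0.454 rad. I'll move above it at z 0.25.

Emit:
servo_tool(motion=[[[0.5,0.34,-0.73,0,-0.236],[0.5,0.34,-0.73,0,-0.236],[0.5,0.34,-0.73,0,-0.236],[0.5,0.34,-0.73,0,-0.236],[0.5,0.34,-0.73,0,-0.236],[0.5,0.34,-0.73,0,-0.236],[0.5,0.34,-0.73,0,-0.236],[0.5,0.34,-0.73,0,-0.236],[0.5,0.34,-0.73,0,-0.236],[0.5,0.34,-0.73,0,-0.236],[0.5,0.34,-0.73,0,-0.236],[0.5,0.34,-0.73,0,-0.236],[0.5,0.34,-0.73,0,-0.236],[0.5,0.34,-0.73,0,-0.236],[0.5,0.34,-0.73,0,-0.236],[0.5,0.34,-0.73,0,-0.236],[0.5,0,0,0,0],[0.5,0,0,0,0]]], newtons=40)

```text
t: 1.9
eef_pos: [0.4284, 0.1735, 0.2499]
tool_rot: [-0.0, 0.377, 0.926, -0.0]
contact_force: [-0.1, 1.5, 0.4]
gripper_width: 0.503
grasp_force: 0.0
```

```bash
cat > st.py <<'E'
from station import bot
import numpy as np
def st():
    o=bot.get_obs(); w,x,y,z=o["tool_rot"]
    ty=np.array([2*(x*y-w*z),1-2*(x*x+z*z),2*(y*z+w*x)])
    print("t",round(o["t"],2),"tcp",o["eef_pos"].round(4),"yaw_y",np.degrees(np.arctan2(ty[1],ty[0])).round(2),"w",round(o["gripper_width"],3),"gf",o["grasp_force"],"F",np.round(o["contact_force"],1),"M",np.round(o["torque"],2),"q",np.round(o["q"],2))
    return o
E
python3 - <<'E'
from st import *; from h import *
st()
im,d=bot.read_camera("wrist"); c=bot.get_calibration("wrist")
s=dict(im=im,d=d,view=c["view"],f=192/np.tan(np.radians(c["fovy"]/2)),cx=c["cx"],cy=c["cy"]); np.savez("w1.npz",**s)
cv2.imwrite("pics/w1.png",im[:,:,::-1])
w=cloud(s).reshape(-1,3)
q=w[(w[:,2]>.06)&(w[:,2]<.1)&(np.hypot(w[:,0]-.463,w[:,1]-.209)<.1)]
a=(q[:,:2]-[.428,.1725])@[np.cos(.799),np.sin(.799)]
k=q[abs(a)<.02]; print(len(q),len(k),k[:,2].max() if len(k) else 0)
kt=k[k[:,2]>.083]
for K in (k,kt):
  if len(K)>4: print(cv2.minAreaRect((K[:,:2]*1000).astype(np.float32)),np.median(K,0))
# post axis
T=load("top");w=cloud(T).reshape(-1,3)
p=w[(w[:,0]>.62)&(w[:,0]<.73)&(w[:,1]>-.09)&(w[:,1]<.18)&(w[:,2]>.052)&(w[:,2]<.068)]
for y in np.arange(-.09,.18,.03):
    k=p[abs(p[:,1]-y-.015)<.015]; print(round(y+.015,3),len(k),np.percentile(k[:,0],[3,97]).round(4))
E
```

```text
t 1.9 tcp [0.4284 0.1735 0.2499] yaw_y 45.74 w 0.503 gf 0.0 F [-0.1  1.5  0.4] M [-0.03  0.02 -0.04] q [-0.82  0.12  0.33  2.06 -0.05  0.97  0.33]
1963 448 0.09280004491695464
((430.0972900390625, 176.2878875732422), (7.516144275665283, 60.74561309814453), 45.76909637451172) [0.42576323 0.18047025 0.09006836]
((429.81781005859375, 176.61746215820312), (7.47482442855835, 48.95608139038086), 45.71742248535156) [0.42815375 0.17832487 0.0905371 ]
-0.075 130 [0.6366 0.694 ]
-0.045 131 [0.6389 0.6973]
-0.015 131 [0.6422 0.7003]
0.015 146 [0.6458 0.7041]
0.045 130 [0.6488 0.706 ]
0.075 130 [0.6511 0.7099]
0.105 130 [0.6549 0.7133]
0.135 130 [0.6584 0.7153]
0.165 139 [0.6608 0.7187]Traceback (most recent call last):
  File "<stdin>", line 17, in <module>
    return _quantile_unchecked(
        a, q, axis, out, overwrite_input, method, keepdims, weights)
    return _ureduce(a,
                    func=_quantile_ureduce_func,
    ...<5 lines>...
                    overwrite_input=overwrite_input,
                    method=method)
    r = func(a, **kwargs)
    result = _quantile(arr,
                       quantiles=q,
    ...<2 lines>...
                       out=out,
                       weights=wgt)
    slices_having_nans = np.isnan(arr[-1, ...])
                                  ~~~^^^^^^^^^
IndexError: index -1 is out of bounds for axis 0 with size 0
```

View pics/w1.png

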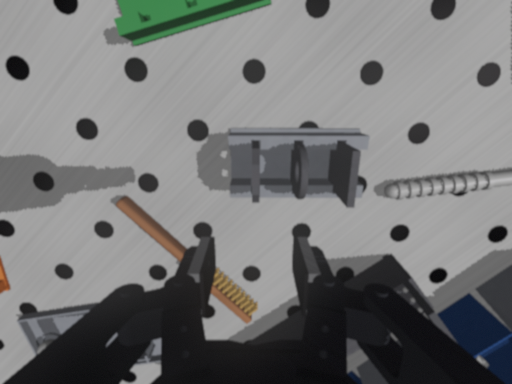

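The wrist view shows the leaf edge-on at (255,170), centred between the fingers, with the lug at (300,170) and the blank at (347,172). I'll descend and grip.

Emit:
servo_tool(motion=[[[0.5,0.03,0.04,-0.6,0],[0.5,0,0,-0.6,0],[0.5,0,0,-0.6,0],[0.5,0,0,-0.6,0],[0.5,0,0,-0.6,0],[0.5,0,0,-0.6,0],[0.5,0,0,-0.45,0],[0.5,0,0,-0.3,0],[0.5,0,0,-0.1,0],[0.5,0,0,0,0],[0,0,0,0,0],[0,0,0,0,0],[0,0,0,0,0],[0,0,0,0,0],[0,0,0,0,0],[0,0,0,0,0]]], newtons=50)

```text
t: 3.55
eef_pos: [0.4302, 0.1759, 0.0728]
tool_rot: [0.0, 0.376, 0.927, 0.001]
contact_force: [-1.0, -0.4, 6.8]
gripper_width: 0.085
grasp_force: 49.1
```

```bash
python3 -c "from st import *; st()"
```

```text
t 3.55 tcp [0.4302 0.1759 0.0728] yaw_y 45.83 w 0.085 gf 49.124846541672014 F [-1.  -0.4  6.8] M [-0.09  0.25  0.03] q [-0.74  0.42  0.26  2.2  -0.21  0.54  0.48]
```

Emit:
servo_tool(motion=[[[0,0,0,0.2,0],[0,0,0,0.3,0],[0,0,0,0.3,0],[0,0,0,0.3,0],[0,0,0,0.3,0],[0,0,0,0.4,0],[0,0,0,0.5,0],[0,0,0,0.6,0],[0,0,0,0.6,0],[0,0,0,0.6,0],[0,0,0,0.4,0],[0,0,0,0,0]]])

```text
t: 4.75
eef_pos: [0.4309, 0.1761, 0.2547]
tool_rot: [0.001, 0.376, 0.927, 0.002]
contact_force: [0.8, 0.4, -3.0]
gripper_width: 0.084
grasp_force: 49.1
```

```bash
python3 - <<'E'
from st import *; from h import *
st()
for n in("side","wrist"):
    im,d=bot.read_camera(n); c=bot.get_calibration(n)
    s=dict(im=im,d=d,view=c["view"],f=192/np.tan(np.radians(c["fovy"]/2)),cx=c["cx"],cy=c["cy"]); np.savez(n+"2.npz",**s)
    w=cloud(s).reshape(-1,3)
    q=w[(np.hypot(w[:,0]-.43,w[:,1]-.176)<.06)&(w[:,2]>.13)&(w[:,2]<.24)]
    print(n,len(q),np.histogram(q[:,2],np.arange(.15,.25,.01))[0])
    k=q[(q[:,2]<.21)]
    if len(k)>4: print(k[:,2].min(),cv2.minAreaRect((k[:,:2]*1000).astype(np.float32)),k.mean(0))
S=load("side2"); cv2.imwrite("pics/s2.png",cv2.resize(S["im"][60:300,150:400,::-1],(750,600)))
E
```

```text
t 4.75 tcp [0.4309 0.1761 0.2547] yaw_y 45.82 w 0.084 gf 49.08680900931358 F [ 0.8  0.4 -3. ] M [ 0.02  0.02 -0.02] q [-0.84  0.12  0.35  2.05 -0.05  0.97  0.33]
side 340 [ 0  0  0 28 67 68 67 59 51]
0.18470950299012054 ((428.2760314941406, 171.7375030517578), (12.21802043914795, 60.7677116394043), 48.561920166015625) [0.42909037 0.17197004 0.19797123]
wrist 432 [  0   0   0  17  53  58  74  82 148]
0.18658008193364453 ((408.5023193359375, 196.37255859375), (7.914127349853516, 0.8610122203826904), 46.26128387451172) [0.4085587  0.19645468 0.19880272]
```

View pics/s2.png

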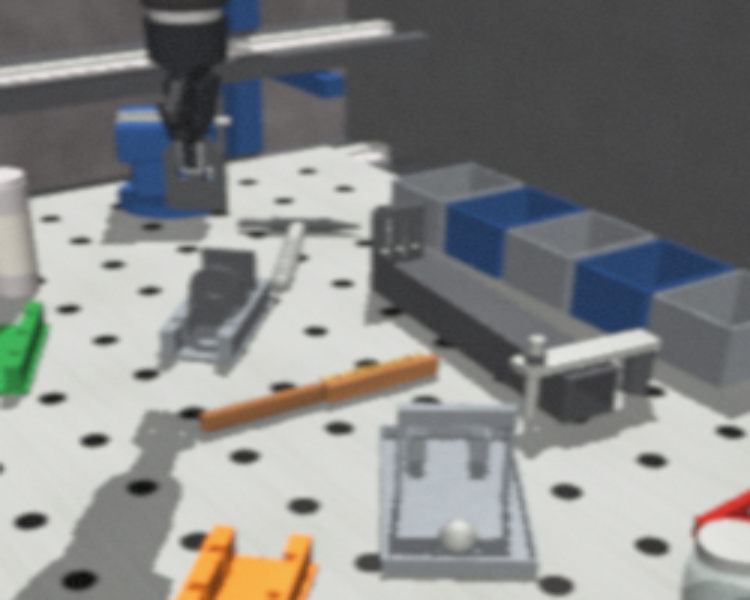

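The leaf is held upright and clear of the rack. The lug, blank and other things look undisturbed, and the tray is at crop (455,490). I'll move above the tray slot at about (0.499, −0.150) and turn +9.4°.

Emit:
servo_tool(motion=[[[0,0.12,-0.58,0,0.098],[0,0.12,-0.58,0,0.098],[0,0.12,-0.58,0,0.098],[0,0.12,-0.58,0,0.098],[0,0.12,-0.58,0,0.098],[0,0.12,-0.58,0,0.098],[0,0.12,-0.58,0,0.098],[0,0.12,-0.58,0,0.098],[0,0.12,-0.58,0,0.098],[0,0.12,-0.58,0,0.098],[0,0.12,-0.58,0,0.098],[0,0.12,-0.58,0,0.098],[0,0.12,-0.58,0,0.098],[0,0.12,-0.58,0,0.098],[0,0,0,0,0],[0,0,0,0,0],[0,0,0,0,0]]])

```text
t: 6.55
eef_pos: [0.4964, -0.1481, 0.2511]
tool_rot: [-0.001, 0.298, 0.955, -0.0]
contact_force: [0.1, -0.2, -3.2]
gripper_width: 0.084
grasp_force: 49.0
```

```bash
python3 - <<'E'
from st import *; from h import *
o=st()
im,d=bot.read_camera("wrist"); c=bot.get_calibration("wrist")
s=dict(im=im,d=d,view=c["view"],f=192/np.tan(np.radians(c["fovy"]/2)),cx=c["cx"],cy=c["cy"]); np.savez("w3.npz",**s)
cv2.imwrite("pics/w3.png",im[:,:,::-1])
w=cloud(s).reshape(-1,3)
h=w[(w[:,2]>.085)&(w[:,2]<.125)&(np.hypot(w[:,0]-.459,w[:,1]+.2075)<.08)]
print("handle",len(h),np.median(h[:,2]) if len(h) else "",cv2.minAreaRect((h[:,:2]*1000).astype(np.float32)) if len(h)>4 else "")
e=np.array([np.cos(np.radians(55.25)),np.sin(np.radians(55.25))]);f=np.array([-e[1],e[0]])
A=(w[:,:2]-[.459,-.2075])@e;B=(w[:,:2]-[.459,-.2075])@f
m=(A>.03)&(A<.12)&(abs(B)<.05)&(w[:,2]>.02)&(w[:,2]<.05)
print("guides A",np.histogram(A[m],np.arange(.03,.12,.005))[0],"B",np.histogram(B[m],np.arange(-.05,.051,.005))[0])
l=w[(np.hypot(w[:,0]-o["eef_pos"][0],w[:,1]-o["eef_pos"][1])<.05)&(w[:,2]>.18)&(w[:,2]<.232)]
print("leaf",len(l),cv2.minAreaRect((l[:,:2]*1000).astype(np.float32)) if len(l)>4 else "",l[:,2].min())
E
```

```text
t 6.55 tcp [ 0.4964 -0.1481  0.2511] yaw_y 55.31 w 0.084 gf 49.019030034542084 F [ 0.1 -0.2 -3.2] M [ 0.01 -0.    0.03] q [-0.32  0.24  0.58  1.95 -0.16  0.99  1.3 ]
handle 1572 0.10986347841741917 ((461.55645751953125, -205.1560516357422), (12.85966968536377, 95.71757507324219), 55.637672424316406)
guides A [  0   0   0   0   0  12  83  40  20  27 135  38   0   0   0   0   0] B [ 0  0  5 18 32 34 19  0  0  0  0  0  0 19 58 58 73 39  0  0]
leaf 319 ((472.44830322265625, -130.8934783935547), (8.050603866577148, 1.3492941856384277), 53.499324798583984) 0.1838846166486422
```

View pics/w3.png

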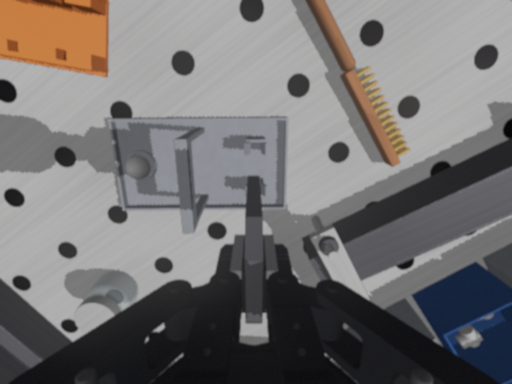

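The wrist view shows the tray with the ball at (138,167), the handle at (188,180), and the slot guides at (258,147), partly behind the held leaf at (253,240). The wrist camera agrees with the TCP, so the slot is at (0.5003, −0.1474). I'll lower in stages.

Emit:
servo_tool(motion=[[[0,0.1,0.02,-0.4,0.01],[0,0,0,-0.5,0.01],[0,0,0,-0.5,0],[0,0,0,-0.5,0],[0,0,0,-0.5,0],[0,0,0,-0.5,0],[0,0,0,-0.3,0],[0,0,0,-0.2,0],[0,0,0,0,0],[0,0,0,0,0]]])

```text
t: 7.6
eef_pos: [0.5014, -0.1484, 0.1165]
tool_rot: [0.0, 0.297, 0.955, 0.0]
contact_force: [-0.2, 0.1, -2.6]
gripper_width: 0.088
grasp_force: 49.0
```

```bash
python3 -c "from st import *; st()"
```

```text
t 7.6 tcp [ 0.5014 -0.1484  0.1165] yaw_y 55.41 w 0.088 gf 48.978794664144516 F [-0.2  0.1 -2.6] M [ 0.01  0.04 -0.03] q [-0.22  0.44  0.49  2.06 -0.32  0.71  1.44]
```

Emit:
servo_tool(motion=[[[0,-0.03,0.025,-0.15,0],[0,0,0,-0.15,0],[0,0,0,-0.15,0],[0,0,0,-0.15,0],[0,0,0,-0.1,0],[0,0,0,0,0]]])

```text
t: 8.2
eef_pos: [0.4992, -0.1473, 0.0873]
tool_rot: [-0.001, 0.297, 0.955, -0.0]
contact_force: [-0.8, 0.1, -2.2]
gripper_width: 0.086
grasp_force: 49.0
```

```bash
python3 -c "from st import *; st()"
```

```text
t 8.2 tcp [ 0.4992 -0.1473  0.0873] yaw_y 55.39 w 0.086 gf 49.011876583099365 F [-0.8  0.1 -2.2] M [0.05 0.06 0.04] q [-0.2   0.49  0.46  2.08 -0.35  0.65  1.47]
```

Light contact so far, and the leaf bottom is at 0.020, inside the guides. I'll lower it the rest of the way.

Emit:
servo_tool(motion=[[[0,0.02,0,-0.1,0],[0,0,0,-0.1,0],[0,0,0,-0.1,0],[0,0,0,-0.08,0],[0,0,0,0,0]]])

```text
t: 8.7
eef_pos: [0.5002, -0.1473, 0.0723]
tool_rot: [-0.0, 0.297, 0.955, -0.0]
contact_force: [0.9, -0.7, -2.6]
gripper_width: 0.089
grasp_force: 49.0
```

```bash
python3 -c "from st import *; st()"
```

```text
t 8.7 tcp [ 0.5002 -0.1473  0.0723] yaw_y 55.4 w 0.089 gf 49.01154175400734 F [ 0.9 -0.7 -2.6] M [-0.04 -0.01 -0.08] q [-0.18  0.52  0.44  2.08 -0.37  0.62  1.48]
```

Emit:
servo_tool(motion=[[[0,0,0,-0.05,0],[0,0,0,-0.03,0],[0,0,0,0,0],[0.1,0,0,0,0],[0.15,0,0,0,0],[0.2,0,0,0,0],[0.3,0,0,0,0],[0.4,0,0,0,0],[0.4,0,0,0,0],[0.4,0,0,0,0]]])

```text
t: 9.7
eef_pos: [0.5006, -0.1474, 0.0696]
tool_rot: [0.0, 0.297, 0.955, -0.0]
contact_force: [-0.0, -1.2, -0.2]
gripper_width: 0.399
grasp_force: 0.0
```

```bash
python3 - <<'E'
from st import *; st()
E
```

```text
t 9.7 tcp [ 0.5006 -0.1474  0.0696] yaw_y 55.4 w 0.399 gf 0.0 F [-0.  -1.2 -0.2] M [-0.01 -0.01  0.01] q [-0.18  0.52  0.44  2.08 -0.38  0.62  1.49]
```

Emit:
servo_tool(motion=[[[0.4,0,0,0.2,0],[0.4,0,0,0.4,0],[0.4,0,0,0.6,0],[0.4,0,0,0.6,0],[0.4,0,0,0.6,0],[0.4,0,0,0.6,0],[0.4,0,0,0.6,0],[0.4,0,0,0.5,0],[0.4,-0.25,-0.36,0.3,0],[0.4,-0.25,-0.36,0,0],[0.4,-0.25,-0.36,0,0],[0.4,-0.25,-0.36,0,0],[0.4,0,0,0,0],[0.4,0,0,0,0]]])

```text
t: 11.1
eef_pos: [0.4595, -0.2056, 0.245]
tool_rot: [-0.001, 0.298, 0.954, 0.0]
contact_force: [-0.7, 0.2, 0.3]
gripper_width: 0.403
grasp_force: 0.0
```

```bash
python3 - <<'E'
from st import *; from h import *
o=st()
e=np.array([np.cos(np.radians(55.4)),np.sin(np.radians(55.4))]);f=np.array([-e[1],e[0]])
for n in("wrist","side","top"):
    im,d=bot.read_camera(n); c=bot.get_calibration(n)
    s=dict(im=im,d=d,view=c["view"],f=192/np.tan(np.radians(c["fovy"]/2)),cx=c["cx"],cy=c["cy"]); np.savez(n+"4.npz",**s)
    w=cloud(s).reshape(-1,3); A=(w[:,:2]-[.461,-.2053])@e;B=(w[:,:2]-[.461,-.2053])@f
    for nm,m in dict(handle=(abs(A)<.02)&(abs(B)<.06)&(w[:,2]>.09)&(w[:,2]<.12),leaf=(abs(A-.07)<.025)&(abs(B)<.05)&(w[:,2]>.05)&(w[:,2]<.12),leaftop=(abs(A-.07)<.025)&(abs(B)<.05)&(w[:,2]>.08)&(w[:,2]<.12)).items():
        h=w[m]
        if len(h)>4: print(n,nm,len(h),"z",np.percentile(h[:,2],[50,95]).round(4),[np.round(x,1) for x in cv2.minAreaRect((h[:,:2]*1000).astype(np.float32))])
W=load("wrist4")["im"];S=load("side4")["im"]
cv2.imwrite("pics/p4.png",np.hstack([cv2.resize(W,(400,300)),cv2.resize(S[190:310,250:400],(375,300))])[:,:,::-1])
E
```

```text
t 11.1 tcp [ 0.4595 -0.2056  0.245 ] yaw_y 55.27 w 0.403 gf 0.0 F [-0.7  0.2  0.3] M [-0.01 -0.03 -0.01] q [-0.24  0.22  0.63  2.   -0.16  0.97  1.43]
wrist handle 1247 z [0.11   0.1112] [array([ 462., -205.]), array([11.6, 96. ]), np.float64(55.5)]
wrist leaf 811 z [0.0803 0.0886] [array([ 501.7, -146.6]), array([ 8.5, 59.9]), np.float64(55.5)]
wrist leaftop 410 z [0.0874 0.0889] [array([ 501.4, -146.5]), array([ 8.5, 47.8]), np.float64(55.5)]
side handle 356 z [0.1029 0.1093] [array([ 459.8, -208.2]), array([17.4, 95.3]), np.float64(54.8)]
side leaf 150 z [0.0784 0.0872] [array([ 499.7, -149.4]), array([13.4, 59.5]), np.float64(53.0)]
side leaftop 62 z [0.0845 0.0877] [array([ 500.3, -149.9]), array([12.8, 46.1]), np.float64(51.8)]
top leaf 47 z [0.0837 0.09  ] [array([ 498.8, -149.4]), array([ 7.8, 59.5]), np.float64(54.9)]
top leaftop 31 z [0.0865 0.0905] [array([ 497.4, -148.4]), array([ 7.7, 43.8]), np.float64(55.2)]
```

View pics/p4.png

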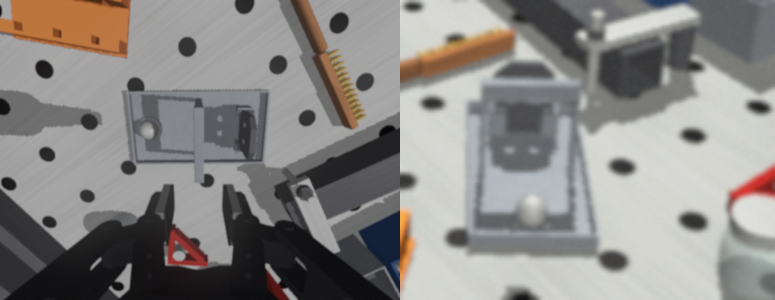

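The leaf stands fully seated: its top is at z 0.088, its base 70 mm from the handle, and the ball is in its pocket at wrist panel (148,130). The handle is at (0.4618, −0.205), between the fingers. I'll descend and grip softly, then firmly.

Emit:
servo_tool(motion=[[[0.4,0.057,0.015,-0.4,0.03],[0.4,0,0,-0.5,0],[0.4,0,0,-0.5,0],[0.4,0,0,-0.5,0],[0.4,0,0,-0.5,0],[0.4,0,0,-0.5,0],[0.4,0,0,-0.4,0],[0.4,0,0,-0.2,0],[0.4,0,0,-0.12,0],[0.4,0,0,0,0],[0.3,0,0,0,0],[0.24,0,0,0,0],[0.2,0,0,0,0],[0.18,0,0,0,0],[0.16,0,0,0,0],[0.14,0,0,0,0],[0.1,0,0,0,0],[0.05,0,0,0,0],[0,0,0,0,0]]], newtons=20)

```text
t: 13.15
eef_pos: [0.4624, -0.2055, 0.1011]
tool_rot: [0.0, 0.296, 0.955, -0.0]
contact_force: [-2.6, -3.9, 4.7]
gripper_width: 0.137
grasp_force: 20.0
```

```bash
python3 -c "from st import *; st()"
```

```text
t 13.15 tcp [ 0.4624 -0.2055  0.1011] yaw_y 55.55 w 0.137 gf 19.984918534755707 F [-2.6 -3.9  4.7] M [-0.92  0.66  0.15] q [-0.12  0.45  0.51  2.11 -0.35  0.66  1.6 ]
```

Emit:
servo_tool(motion=[[[0,0,0,0,0],[0,0,0,0,0],[0,0,0,0,0],[0,0,0,0.03,0],[0,0,0,0.05,0],[0,0,0,0.07,0],[0,0,0,0.07,0],[0,0,0,0.07,0],[0,0,0,0.07,0],[0,0,0,0.05,0],[0,0,0,0.03,0],[0,0,0,0,0],[0,0,0,0,0]]], newtons=120)

```text
t: 14.45
eef_pos: [0.4628, -0.2044, 0.1184]
tool_rot: [-0.0, 0.296, 0.955, 0.0]
contact_force: [0.8, 0.0, -7.7]
gripper_width: 0.116
grasp_force: 117.1
```

```bash
cat > chk.py <<'E'
from st import *; from h import *
o=st()
ang=np.radians(float(__import__("sys").argv[1])); hz=o["eef_pos"]
e=np.array([np.cos(ang),np.sin(ang)]);f=np.array([-e[1],e[0]])
for n in("side","top"):
    im,d=bot.read_camera(n); c=bot.get_calibration(n)
    s=dict(im=im,d=d,view=c["view"],f=192/np.tan(np.radians(c["fovy"]/2)),cx=c["cx"],cy=c["cy"]); np.savez(n+"5.npz",**s)
    w=cloud(s).reshape(-1,3); A=(w[:,:2]-hz[:2])@e;B=(w[:,:2]-hz[:2])@f; Z=w[:,2]-hz[2]
    m=(abs(A)<.11)&(abs(B)<.06)&(Z<-.07)&(Z>-.105)
    fl=m&(Z<-.09)&(abs(A)<.055)&(abs(B)<.04)
    if fl.sum()>10:
        k=np.c_[A[fl],B[fl],np.ones(fl.sum())]; print(n,"floor plane slopes,z",np.linalg.lstsq(k,w[fl,2],rcond=None)[0].round(4),fl.sum())
    l=(abs(A-.07)<.02)&(abs(B)<.035)&(Z>-.05)&(Z<.0)
    if l.sum()>4: print(n,"leaf A",np.median(A[l]).round(4),"ztop",(np.percentile(w[l,2],95)-hz[2]).round(4))
    b=(np.hypot(A+.08,B)<.03)&(Z>-.087)&(Z<-.06)
    if b.sum(): print(n,"ball",b.sum(),A[b].mean().round(4),B[b].mean().round(4),"top",(np.percentile(Z[b],95)).round(4))
E
python3 chk.py 55.5
```

```text
t 14.45 tcp [ 0.4628 -0.2044  0.1184] yaw_y 55.61 w 0.116 gf 117.10123300552368 F [ 0.8  0.  -7.7] M [-0.1   0.03  0.04] q [-0.14  0.42  0.53  2.1  -0.33  0.7   1.58]
side floor plane slopes,z [-0.0009  0.0009  0.0183] 804
side leaf A 0.0664 ztop -0.015
side ball 117 -0.0889 0.0009 top -0.0703
top leaf A 0.0679 ztop -0.0109
top ball 51 -0.0831 0.0027 top -0.0687
```

Emit:
servo_tool(motion=[[[0,0,0,0.05,0],[0,0,0,0.1,0],[0,0,0,0.15,0],[0,0,0,0.2,0],[0,0,0,0.2,0],[0,0,0,0.2,0],[0,0,0,0.2,0],[0,0,0,0.2,0],[0,0,0,0.2,0],[0,0,0,0.2,0],[0,0,0,0.2,0],[0,0,0,0.2,0],[0,0,0,0.2,0],[0,0,0,0.2,0],[0,0,0,0.2,0],[0,0,0,0.2,0],[0,0,0,0.2,0],[0,0,0,0.15,0],[0,0,0,0.1,0],[0,0,0,0.05,0]]])

```text
t: 16.55
eef_pos: [0.4629, -0.2044, 0.2548]
tool_rot: [0.0, 0.296, 0.955, 0.0]
contact_force: [-0.1, -0.9, -8.3]
gripper_width: 0.12
grasp_force: 117.2
```

Emit:
servo_tool(motion=[[[0,0.02,0.022,0,0],[0,0.05,0.055,0,0],[0,0.08,0.087,0,0],[0,0.11,0.12,0,0],[0,0.14,0.153,0,0],[0,0.17,0.185,0,0],[0,0.19,0.207,0,0],[0,0.2,0.218,0,0],[0,0.2,0.218,0,0],[0,0.2,0.218,0,0],[0,0.2,0.218,0,0],[0,0.2,0.218,0,0],[0,0.2,0.218,0,0],[0,0.2,0.218,0,0],[0,0.2,0.218,0,0],[0,0.2,0.218,0,0],[0,0.2,0.218,0,0],[0,0.2,0.218,0,0],[0,0.2,0.218,0,0],[0,0.2,0.218,0,0]]])

```text
t: 18.55
eef_pos: [0.5978, -0.0571, 0.2543]
tool_rot: [-0.0, 0.296, 0.955, -0.0]
contact_force: [1.1, -0.3, -7.7]
gripper_width: 0.113
grasp_force: 117.2
```

Emit:
servo_tool(motion=[[[0,0.2,0.218,0,0],[0,0.2,0.218,0,0],[0,0.2,0.218,0,0],[0,0.2,0.218,0,0],[0,0.2,0.218,0,0],[0,0.2,0.218,0,0],[0,0.18,0.196,0,0],[0,0.15,0.164,0,0],[0,0.12,0.131,0,0],[0,0.09,0.098,0,0],[0,0.06,0.065,0,0],[0,0.03,0.033,0,0],[0,0.01,0.01,0,0],[0,0,0,0,0],[0,0,0,0,0],[0,0,0,0,0],[0,0,0,0,0],[0,0,0,0,0]]])

```text
t: 20.35
eef_pos: [0.6708, 0.0223, 0.2545]
tool_rot: [0.0, 0.296, 0.955, 0.0]
contact_force: [-0.5, -0.0, -7.9]
gripper_width: 0.116
grasp_force: 117.2
```

```bash
python3 chk.py 55.5; python3 -c "
import numpy as np,cv2
cv2.imwrite('pics/s5.png',cv2.resize(np.load('side5.npz')['im'][40:280,200:512,::-1],(780,600)))"
```

```text
t 20.35 tcp [0.6708 0.0223 0.2545] yaw_y 55.6 w 0.116 gf 117.1718180179596 F [-0.5 -0.  -7.9] M [-0.06  0.08 -0.05] q [-0.48  0.51  0.52  1.59 -0.27  1.12  1.07]
side floor plane slopes,z [-0.0024  0.0025  0.154 ] 350
side leaf A 0.0654 ztop -0.0397
side ball 71 -0.0892 0.0005 top -0.0711
top floor plane slopes,z [0.0206 0.0078 0.1563] 212
top ball 59 -0.0839 0.0026 top -0.0679
```

View pics/s5.png

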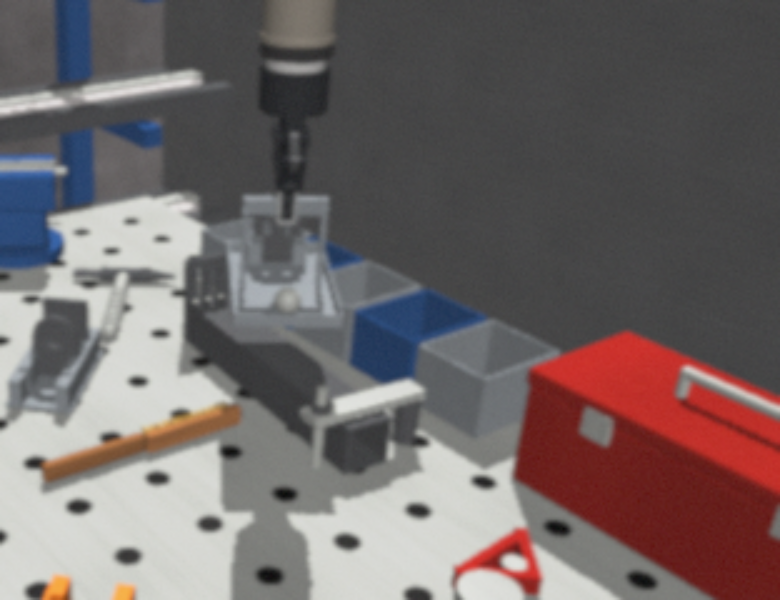

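The tray hangs level over the post, with the ball in its pocket at (288,300) and the leaf standing behind the handle at (275,245). It is about 94 mm above the post and 9 mm from the middle, and still.

```bash
python3 -c "
from station import bot
print(bot.hand_in())"
```

```text
the job is handed in; nothing more can be done
None
```

I handed the job in with the leaf seated in the tray slot, the ball in its pocket, and the tray held still and level about 94 mm above the post and roughly 9 mm off its middle; the hand-in returned no verdict.

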